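Lock the keeper bar over a pottery sherd in its jig

TASK

Lock the sherd into its jig with the loose keeper bar: thread the bar's oblong eye over the wide hammer head of the jig's stud by tilting it, then level the bar so that it lies flat on the stud's collar and the pin post, with the pin standing in its round hole. Then swing the catch fully round to its stop, so that it lies across the end of the bar, and leave the stone and the small dish where they are.

Things in the scene. Friction and masses are not known exactly. Their poses are not given: they have to be found in the camera images.
- jig: Fixed aluminium base plate, 230 x 110 x 12 mm, with a stud at its +x end, a pin post at its -x end and a sherd fixed between them (100 x 46 mm, top 38 mm above the table). Origin under the plate's middle, on the table; x runs from pin post to stud, z up. The two supports' tops lie at z = 42 mm
- neck (a point): Centre of the stud's collar top (jig x +75 mm, z 42 mm; collar 42 mm across), where the bar's eye lies. Axes as the jig's. Round neck 12 mm across rises 20 mm from it to the hammer head: 58 mm long along jig x, 12 mm wide along y, 10 mm thick, ends round, centred on the neck; head top 30 mm above this point
- pin (a point): Centre of the top of the pin post (jig x -75 mm, z 42 mm; post 38 x 46 mm), on which the bar's drilled end lies. Axes as the jig's. From it rises the fixed pin, 12 mm across with a cone tip, 10.5 mm high
- grip (a point): Centre of the loose keeper bar's wooden grip block (50 long x 22 wide x 32 mm high, standing on the bar's middle; 24 mm above the bar's underside). Axes: x along the bar towards the eye, y across, z out of its top. Bar: steel, 0.22 kg, 203 mm long, 28 mm wide at the middle, 8 mm thick, flat underside; it starts lying flat on the table. It balances near the grip
- eye (a point): Centre of the keeper bar's oblong eye, in the plane of the bar's underside, 75 mm from the grip towards +x. Axes as grip. Eye of 8 mm round rod: opening 46 mm along the bar x 24 mm across (corners cut 8 mm), outside 62 x 40 mm. Shorter than the stud's head, longer than half head plus half neck, so it passes only tilted, one end first
- hole (a point): Centre of the round hole, 18 mm across, in the keeper bar's plain end (44 x 38 x 8 mm), in the plane of the bar's underside, 75 mm from the grip towards -x. Axes as grip
- catch (a joint): Swing catch, flat steel arm 8 mm thick turning about a vertical pivot beside the pin post. 0 = closed at its stop, pointing along jig -y across the post, 3.5 mm above a seated bar; grows as it opens, turning to point along jig -x at 1.57; limit 1.9. Starts open. Light friction (about 1 N at the finger post), stays where it is left
- pivot (a point): Point on the catch's pivot axis (jig x -75, y +40 mm), half-way up its arm, 57.5 mm above the table. Axes as the jig's. The arm's top is at 61.5 mm
- catch_post (a point): The catch's upright round finger post, 12 mm across, 52 mm from the pivot axis; the point is 77.5 mm above the table, the post's top 90.5 mm. It moves with the catch; push it sideways
- stone: Round pale river stone, 56 x 59 x 49 mm, loose bystander; origin under it
- dish: Small white finds dish with pebbles, 80 x 94 x 18 mm, loose bystander; origin under it

How it is judged:
By the outcome, as a careful person would: the job done as asked, in the order asked, and still so for the second after the job is handed in, with the robot touching nothing.
It also fails if it takes over 64 s, if anything falls off the work surface, if the arm or the gripper's body presses on something with over 40 N, if the wrist force passes 120 N, or if a joint passes its speed limit or range.

ROBOT

A 6-joint arm with a two-finger parallel gripper is mounted at the origin on the work surface; the furniture and walls round the work are solid. World frame = base frame: x ahead of the robot, y to its left, z up, the work surface at z = 0. Lengths are in mm, angles in rad, forces in N, time in s.
With the tool pointing down it reaches from about 275 to 750 mm from the base axis. Payload 10.2 kg.
Tool frame: the origin (TCP) lies at the very end of the fingers, on their centre line; the grasp point (between the pads) lies 19 mm behind it; z points along the fingers, y is the line along which they close (so a half turn about z gives the same grasp; the last joint's range is limited). The gripper opens to 85 mm and grips with 20 to 120 N. Pads are 22 mm wide; open, the fingers measure 114 mm over their backs; the gripper's body (76 mm by 85 mm) begins 54 mm behind the grasp point. The pads swing forward as they close: fully open they stand 13 mm farther back than shut.
Start: joints at [1.11, 0.313, 1.498, -0, 1.331, -0.223], TCP at [123.684, 510.229, 231.294] pointing down, gripper open.
Joint ranges: [-2.94, 2.94], [-0.97, 2.17], [0.19, 2.56], [-1.23, 4.37], [0.02, 3.11], [-2.88, 2.88]. Speed limits (rad/s): [2.39, 2.39, 3.01, 3.14, 3.14, 3.14].

INTERFACE

Orientations are given as a unit quaternion [w, x, y, z].
In Python, from rig import ctrl gives the robot as it stands.
- The arm moves only by the shell command python3 -m pendant 'ROWS' [FORCE]. ROWS is JSON, a list that holds one entry, the list of rows, each a list of 5 numbers: the shift along the tool's x, y, z normalised to -1 to 1, where 1 is 200 mm, then the turn about the tool's z normalised to -1 to 1, where 1 is pi rad, then the opening, from 0 (shut) to 1 (fully open). In form: [[[dx, dy, dz, spin, hand], ...]]. A call has 1 to 12 rows; each row is the pose to reach, as a shift and turn from the pose commanded when the call began, along the tool's axes at that moment, turning the shorter way round; what a row does not reach only later rows make up. A row lasts 1/10 s, in which the tool goes at most 50 mm and 8.59 degrees, less where a joint would pass 70% of its speed; a pose out of reach is approached as far as the arm can. A call with a number of a shift or a turn outside -1 to 1 is refused whole. A call with a gripper value outside its range is refused whole. The fingers move at their own pace and stop on an object; FORCE is the grip in N (left out, the last holds). Time passes only in rows, so rows that repeat a pose let the fingers close. It gives the time, the measured TCP pose, the force, the opening and the grip force at its end, in the units of the state.
- ctrl.sense(): the state, without advancing time (a new reading comes with each control period).
- ctrl.capture(name): name is "side" or "top" or "wrist"; returns (picture, depth): 400x640x3 uint8, blue, green, red; 400x640 float32, mm along the optical axis (not along the pixel's ray), 0 where there is no reading.
- ctrl.get_calibration(name): a dict with "K" (3x3 intrinsics, pixels), "D" ([k1, k2, p1, p2, k3] as OpenCV has them; the pictures are not rectified), "origin" and "rotation" of the camera in the world. Camera axes: x right, y down, z forward; pixel columns grow to the right and rows downward; lengths in mm; the calibration is good to about 2 mm. A picture is of the moment at which its call begins: read the wrist's pose just before it. get_calibration takes no time and is no camera call; for the wrist camera it gives the pose at the moment of the call.
- ctrl.finish_job(): hands the job in; it is judged then, once.
The state is a dict: "time_s": time; "joints": joint angles; "dq": joint speeds; "tau": joint torques, N m; "eef_pos": TCP position; "ee_rot": TCP orientation; "force": force on the tool from outside, world axes, zero at the start; "wrist_torque": the same for the moment, N m; "grip_width": opening from 0.0 (shut) to 1.0 (fully open); "grip_force": force on a finger pad.
Only numpy, scipy, OpenCV 4.12 (cv2) and the standard library are available. Lean on these libraries where they do the work, as an engineer would, in place of code of your own. Each camera call takes 0.05 s, during which the arm holds its last target. There are 200 camera calls.

## Working session

There is one attempt and no reset: what is moved stays moved. The work goes in short steps, Python scripts to look and compute and a shell command to move; the robot and the scene stay as the last step left them, time stands still between calls to the robot, and variables do not carry over. Pictures are saved under pics/ and viewed, at most 10 in all, crops included, and the job is handed in when it is done.

```bash
mkdir -p pics; cat > h.py <<'E'
import numpy as np, cv2
from rig import ctrl
from scipy.spatial.transform import Rotation as R
def cal(n):
    c=ctrl.get_calibration(n); return [np.array(c[k],float) for k in("K","D","origin","rotation")]
def ray(n,uv,z,c=None):
    K,D,o,r=c or cal(n); r=r if r.shape==(3,3) else R.from_quat(r,scalar_first=True).as_matrix()
    p=cv2.undistortPoints(np.array(uv,float).reshape(-1,1,2),K,D)[:,0]
    d=np.c_[p,np.ones(len(p))]@r.T
    return o+d*((z-o[2])/d[:,2])[:,None]
def cloud(n,dep,c):
    K,D,o,r=c; v,u=np.mgrid[:400,:640]
    p=cv2.undistortPoints(np.dstack([u,v]).reshape(-1,1,2).astype(float),K,D)[:,0]
    return (o+(np.c_[p,np.ones(len(p))]*dep.reshape(-1,1))@r.T).reshape(400,640,3)
E
python3 - <<'E'
from h import *
for n in("top","side"):
    im,d=ctrl.capture(n); cv2.imwrite(f"pics/{n}0.png",im); np.save(f"{n}0.npy",d); c=cal(n); print(n,c[2],c[3].round(3).tolist(),c[0][0,0])
print(ctrl.sense())
E
```

```text
top [383.67751206 201.04031428 935.91948658] [-0.031, 0.71, -0.702, 0.043] 382.41232794156775
side [ 446.23511539 -607.1409843   567.99078024] [-0.49, 0.871, -0.029, 0.016] 494.47541618805997
{'time_s': 0.1, 'joints': array([ 1.10962091e+00,  3.13388920e-01,  1.49833360e+00,  2.20514658e-05,
        1.33098960e+00, -2.23401599e-01]), 'dq': array([ 1.56396100e-03, -2.09110605e-03, -2.01093956e-03, -6.80712035e-05,
       -6.16364212e-05,  1.06660614e-03]), 'tau': array([ 2.85727598e-03, -4.12900221e+01, -2.60139674e+01, -2.17887559e-04,
        3.11904871e-03, -1.32242974e-05]), 'eef_pos': array([123.56704702, 510.02909375, 230.8052814 ]), 'ee_rot': array([-1.97957263e-04,  1.18609633e-01,  9.92940805e-01, -5.23664844e-04]), 'force': array([0.16589635, 0.56345357, 0.0668849 ]), 'wrist_torque': array([ 0.02287885, -0.02052535, -0.03723059]), 'grip_force': 0.0, 'grip_width': 0.9991648170821555}
```

View pics/top0.png

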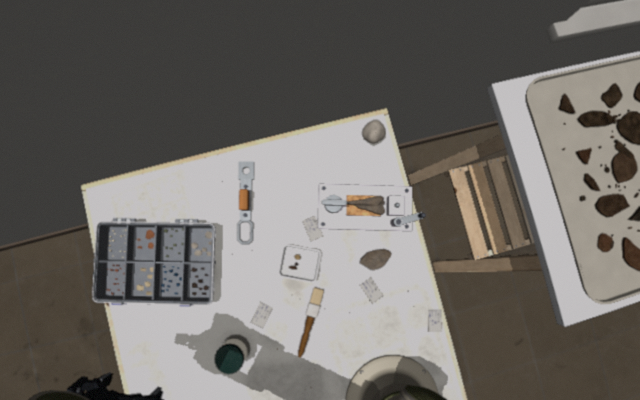

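View pics/side0.png

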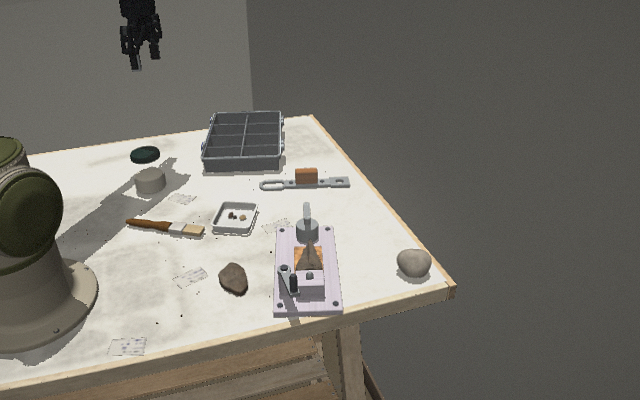

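```bash
python3 - <<'E'
from h import *
im=cv2.imread("pics/top0.png")
a=cv2.resize(im[155:250,225:270],None,fx=6,fy=6,interpolation=cv2.INTER_CUBIC)
b=cv2.resize(im[175:240,312:430],None,fx=4.4,fy=4.4,interpolation=cv2.INTER_CUBIC)
o=np.zeros((575,800,3),np.uint8); o[:a.shape[0],:a.shape[1]]=a; o[:b.shape[0],275:275+b.shape[1]]=b
cv2.imwrite("pics/z0.png",o)
hsv=cv2.cvtColor(im,cv2.COLOR_BGR2HSV)
m=cv2.inRange(hsv,(3,110,60),(20,255,255)); m[:, :225]=0;m[:,270:]=0;m[:150]=0;m[250:]=0
P=cloud("top",np.load("top0.npy"),cal("top"))
q=P[m>0]; print(len(q),q.mean(0),np.median(q[:,2]))
ys,xs=np.nonzero(m);print(xs.min(),xs.max(),ys.min(),ys.max(), cv2.minAreaRect(np.c_[xs,ys].astype(np.int32)))
# table-height check & bar steel
s=P[155:250,225:270]; print(np.median(s[...,2]))
mm=(P[...,2]>60)&(P[...,2]<80);mm[:,:312]=0;mm[:,350:]=0;mm[:180]=0;mm[230:]=0
q=P[mm];print("head",len(q),q.mean(0),q.min(0),q.max(0))
E
```

```text
Traceback (most recent call last):
  File "h.py", line 14, in cloud
    return (o+(np.c_[p,np.ones(len(p))]*dep.reshape(-1,1))@r.T).reshape(400,640,3)
              ~~~~~~~~~~~~~~~~~~~~~~~~~~~~~~~~~~~~~~~~~~~~^~~~
ValueError: matmul: Input operand 1 has a mismatch in its core dimension 0, with gufunc signature (n?,k),(k,m?)->(n?,m?) (size 4 is different from 3)
```

View pics/z0.png

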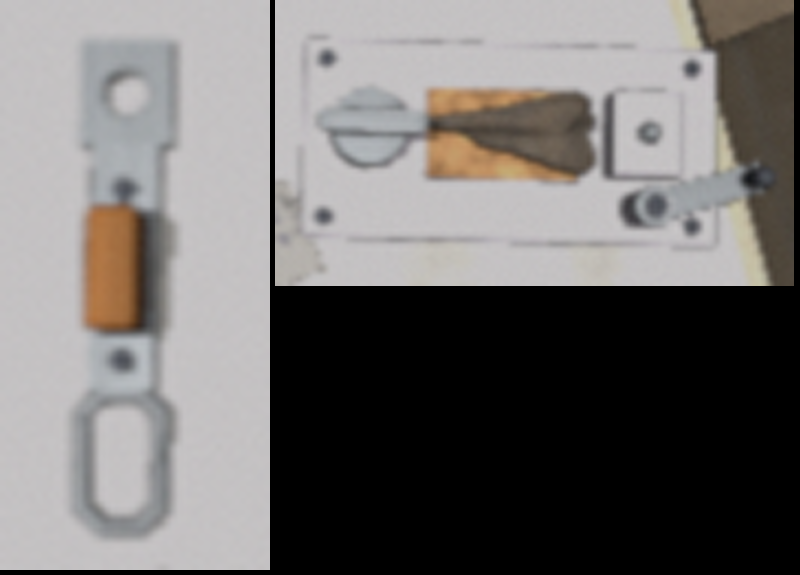

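```bash
sed -i 's/    c=ctrl.get_calibration(n); return .*/    c=ctrl.get_calibration(n); q=np.array(c["rotation"],float); q=q if q.shape==(3,3) else R.from_quat(q,scalar_first=True).as_matrix()\n    return [np.array(c["K"],float),np.array(c["D"],float),np.array(c["origin"],float),q]/' h.py
python3 - <<'E'
from h import *
im=cv2.imread("pics/top0.png"); c=cal("top")
P=cloud("top",np.load("top0.npy"),c)
hsv=cv2.cvtColor(im,cv2.COLOR_BGR2HSV)
m=cv2.inRange(hsv,(3,110,60),(20,255,255)); m[:, :225]=0;m[:,270:]=0;m[:150]=0;m[250:]=0
q=P[m>0]; print("block",len(q),q.mean(0),np.median(q[:,2]))
top=q[q[:,2]>35]; print(top.mean(0),top.min(0),top.max(0))
print("tablez",np.median(P[155:250,225:270,2]))
fa=lambda p:(np.array(p,float)+.5)/6-.5+[225,155]
fb=lambda p:(np.array(p,float)-[275,0]+.5)/4.4-.5+[312,175]
ba=ray("top",fa([[126,92],[122,463]]),8,c); print("bar hole,eye",ba, np.linalg.norm(ba[1]-ba[0]))
d=ba[1]-ba[0]; print("bar ang",np.arctan2(d[1],d[0]),ba.mean(0))
s=ray("top",fb([[326,58],[692,68],[323,216],[692,226]]),12,c); print("screws",s,s.mean(0))
e=(s[0]+s[2]-s[1]-s[3])/2; print("jig ang",np.arctan2(e[1],e[0]),np.linalg.norm(e))
h=ray("top",fb([[373,122]]),72,c); pn=ray("top",fb([[650,132]]),52.5,c); pv=ray("top",fb([[655,205]]),70,c);cp=ray("top",fb([[764,177]]),90.5,c)
print(h,pn,pv,cp); e=h-pn; print(np.arctan2(e[0,1],e[0,0]),np.linalg.norm(e[0,:2]),(h+pn)/2)
print(P[fb([[373,122]]).round().astype(int)[0][1],fb([[373,122]]).round().astype(int)[0][0]])
E
```

```text
block 175 [479.38156924 355.35007402  39.75028793] 39.83198262450412
[479.42778228 355.40213503  39.77970443] [456.51272116 345.37249746  35.14347948] [504.45090556 365.44166307  44.1244895 ]
tablez 1.0716231795108797
bar hole,eye [[555.62787603 358.91427552   8.        ]
 [403.98501703 356.16927977   8.        ]] 151.66770152102123
bar ang -3.123492915782004 [479.80644653 357.54177764   8.        ]
screws [[512.87729746 167.72810518  12.        ]
 [509.81463567 -36.91525644  12.        ]
 [425.32348378 168.72255407  12.        ]
 [421.65653282 -35.59529578  12.        ]] [467.41798743  65.98502676  12.        ]
jig ang 1.5543424303213917 204.50828844807126
[[471.41300654 145.34956898  72.        ]] [[469.70077449  -3.35102798  52.5       ]] [[429.9986788   -1.46705629  70.        ]] [[443.62675018 -52.96671899  90.5       ]]
1.5592822077359119 148.71045449286936 [[470.55689051  70.9992705   62.25      ]]
[472.62542096 144.82229721  67.79806609]
```

```bash
cat >> h.py <<'E'
def go(x,y,z,ang=None):
    "shift/spin for TCP target; ang = world heading of tool x, deg"
    s=ctrl.sense(); M=R.from_quat(s["ee_rot"],scalar_first=True).as_matrix()
    d=M.T@(np.array([x,y,z])-s["eef_pos"])/200
    a=np.degrees(np.arctan2(M[1,0],M[0,0])); sp=0 if ang is None else -((ang-a+180)%360-180)/180
    print("t",round(s["time_s"],2),"pos",s["eef_pos"].round(1),"ang",a.round(2),"F",s["force"].round(1),"w",round(s["grip_width"],3),"gf",round(s["grip_force"],1)," -> rows",d.round(4),round(sp,4))
E
python3 -m pendant '[[[-0.95,-0.16,0,0,1],[-0.95,-0.16,0,0,1],[-0.95,-0.16,0,0,1],[-0.95,-0.16,0,0,1],[-0.95,-0.16,0,0,1],[-0.95,-0.16,0,0,1]]]' 20
python3 -m pendant '[[[-0.96,-0.167,0,-0.081,1],[-0.96,-0.167,0,-0.081,1],[-0.96,-0.167,0,-0.081,1],[-0.96,-0.167,0,-0.081,1],[-0.96,-0.167,0,-0.081,1],[-0.96,-0.167,0,-0.081,1],[-0.96,-0.167,0,-0.081,1]]]'
python3 - <<'E'
from h import *
go(479.5,356.8,150,181); c=cal("wrist"); im,d=ctrl.capture("wrist"); cv2.imwrite("pics/w1.png",im); np.save("w1.npy",d); print(c[2],c[3].round(3).tolist(),c[0][0,0])
hsv=cv2.cvtColor(im,cv2.COLOR_BGR2HSV); m=cv2.inRange(hsv,(3,110,60),(20,255,255)); P=cloud("wrist",d,c); mm=(m>0)&(P[...,2]>36)&(P[...,2]<44)&(abs(P[...,0]-480)<60)&(abs(P[...,1]-357)<40)
q=P[mm]; print(len(q),q.mean(0)); r=cv2.minAreaRect(q[:,:2].astype(np.float32)); print(r)
E
```

```text
time_s: 0.7
eef_pos: [301.1, 434.0, 230.9]
ee_rot: [-0.0, 0.119, 0.993, -0.0]
force: [0.2, 0.4, -0.6]
grip_width: 1.002
grip_force: 0.0
time_s: 1.4
eef_pos: [478.1, 357.8, 231.4]
ee_rot: [-0.0, -0.009, 1.0, 0.0]
force: [-0.7, 0.8, 0.4]
grip_width: 1.0
grip_force: 0.0
t 1.4 pos [478.1 357.8 231.4] ang -178.93 F [-0.7  0.8  0.4] w 1.0 gf 0.0  -> rows [-0.007  -0.0054  0.4068] 0.0004
[402.48506653 355.1898495  374.28273531] [[-0.02, 0.955, 0.295], [1.0, 0.018, 0.007], [0.002, 0.295, -0.956]] 356.2564391604062
1027 [478.13118744 358.00139523  39.90436319]
((479.29498291015625, 357.97698974609375), (48.56284713745117, 19.60398292541504), 1.3793494701385498)
```

View pics/w1.png

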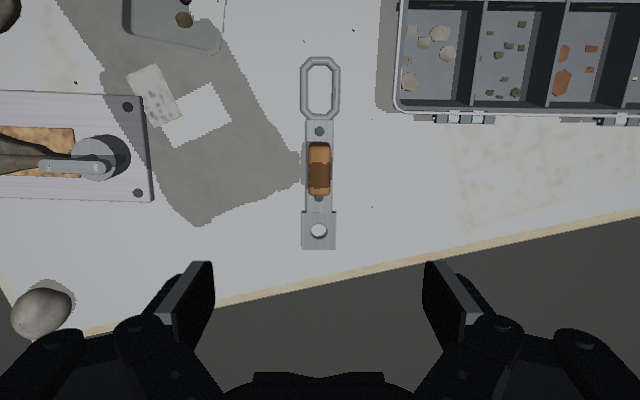

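```bash

python3 -m pendant '[[[-0.005,0.001,0.7,-0.001,1],[-0.005,0.001,0.9,-0.001,1],[-0.005,0.001,0.9,-0.001,1],[-0.005,0.001,0.9,-0.001,1],[-0.005,0.001,0.9,-0.001,1],[-0.005,0.001,0.9,-0.001,1]]]'
python3 - <<'E'
from h import *
go(479,358,11,181.2)
E
```

```text
time_s: 2.05
eef_pos: [480.4, 357.8, 52.7]
ee_rot: [0.001, -0.011, 1.0, 0.0]
force: [-0.8, 0.2, 1.1]
grip_width: 1.0
grip_force: 0.0
t 2.05 pos [480.4 357.8  52.7] ang -178.79 F [-0.8  0.2  1.1] w 1.0 gf 0.0  -> rows [0.0072 0.0009 0.2085] 0.0
```

```bash

python3 -m pendant '[[[0.007,0.001,0.15,0,1],[0.007,0.001,0.208,0,1],[0.007,0.001,0.208,0,1],[0.007,0.001,0.208,0,0],[0.007,0.001,0.208,0,0],[0.007,0.001,0.208,0,0],[0.007,0.001,0.208,0,0],[0.007,0.001,0.208,0,0],[0.007,0.001,0.208,0,0]]]' 40
python3 - <<'E'
from h import *
go(479,358,151,89.2)
E
```

```text
time_s: 2.95
eef_pos: [479.4, 357.2, 10.3]
ee_rot: [0.0, -0.01, 1.0, 0.0]
force: [-1.2, -0.0, 5.4]
grip_width: 0.251
grip_force: 41.1
t 2.95 pos [479.4 357.2  10.3] ang -178.87 F [-1.2 -0.   5.4] w 0.251 gf 41.1  -> rows [ 0.0015  0.0041 -0.7035] 0.5107
```

```bash

python3 -m pendant '[[[0,0,-0.2,0,0],[0,0,-0.4,0,0],[0,0,-0.6,0,0],[0,0,-0.8,0,0],[-0.05,-0.2,-0.8,0,0],[-0.11,-0.5,-0.8,0,0],[-0.11,-0.86,-0.8,0,0],[-0.11,-0.86,-0.8,0,0],[-0.11,-0.86,-0.8,0,0],[-0.11,-0.86,-0.8,0,0]]]'
python3 -m pendant '[[[-0.05,-0.2,0,0.04,0],[-0.1,-0.5,0,0.09,0],[-0.1,-0.86,0,0.14,0],[-0.1,-0.86,0,0.18,0],[-0.1,-0.86,0,0.22,0],[-0.1,-0.86,0,0.26,0],[-0.1,-0.86,0,0.3,0],[-0.1,-0.86,0,0.34,0],[-0.1,-0.86,0,0.372,0],[-0.1,-0.86,0,0.372,0],[-0.1,-0.86,0,0.372,0]]]'
python3 - <<'E'
from h import *
go(523,12.5,170,114.2); c=cal("wrist"); im,d=ctrl.capture("wrist"); cv2.imwrite("pics/w2.png",im); np.save("w2.npy",d); np.save("w2c.npy",np.array(c,dtype=object),allow_pickle=True)
P=cloud("wrist",d,c)
for lo,hi in((67,76),(8,16)):
    m=(P[...,2]>lo)&(P[...,2]<hi)&(abs(P[...,0]-470)<70)&(P[...,1]>60 if lo>50 else P[...,1]>-80)&(P[...,1]<200)
    q=P[m]; print(lo,len(q),q.mean(0),cv2.minAreaRect(q[:,:2].astype(np.float32)))
E
```

```text
time_s: 3.95
eef_pos: [504.4, 185.2, 169.3]
ee_rot: [-0.0, -0.009, 1.0, 0.0]
force: [0.0, 0.3, -1.8]
grip_width: 0.251
grip_force: 40.6
time_s: 5.05
eef_pos: [527.9, 14.8, 169.4]
ee_rot: [-0.0, 0.542, 0.841, -0.0]
force: [-0.7, -0.1, -2.7]
grip_width: 0.255
grip_force: 40.9
t 5.05 pos [527.9  14.8 169.4] ang 114.4 F [-0.7 -0.1 -2.7] w 0.255 gf 40.9  -> rows [-0.0003 -0.0273 -0.0028] 0.0011
67 66 [471.79601697 125.76548938  72.23946313] ((471.8266906738281, 125.64913940429688), (12.687582015991211, 1.7907123565673828), 24.273239135742188)
8 16765 [464.76866329  59.51622404  12.58889662] ((465.9744873046875, 57.45252227783203), (214.4691162109375, 110.73339080810547), 88.9480209350586)
```

View pics/w2.png

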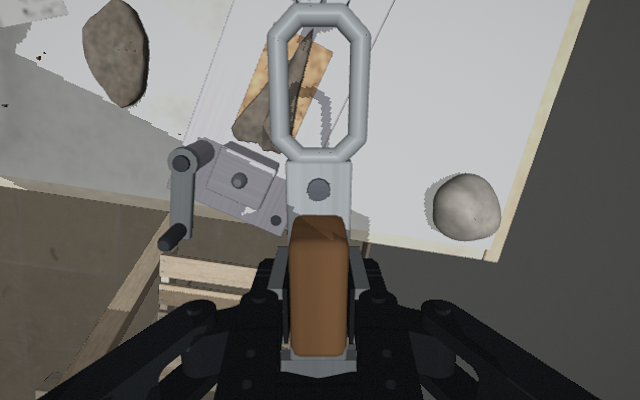

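```bash
python3 - <<'E'
from h import *
c=list(np.load("w2c.npy",allow_pickle=True)); c=[np.array(x,float) for x in c]
pin=ray("w",[[239,180]],52.5,c); pv=ray("w",[[180,162]],70,c); print("pin",pin,"pivot",pv,"post",ray("w",[[166,243]],90.5,c))
K,D=cal("wrist")[:2]
c1=[K,D,np.array([402.485,355.19,374.283]),np.array([[-0.02,.955,.295],[1,.018,.007],[.002,.295,-.956]])]
P=cloud("w",np.load("w1.npy"),c1)
m=(P[...,2]>69)&(P[...,2]<76)&(abs(P[...,0]-470)<50)&(abs(P[...,1]-145)<60)
q=P[m]; print("head",len(q),q.mean(0),cv2.minAreaRect(q[:,:2].astype(np.float32)))
m=(P[...,2]>38)&(P[...,2]<46)&(abs(P[...,0]-470)<26)&(abs(P[...,1]-145)<26); q=P[m]; print("collar",len(q),q.min(0),q.max(0))
m=(P[...,2]>9)&(P[...,2]<15)&(abs(P[...,0]-470)<70)&(P[...,1]>60)&(P[...,1]<200); q=P[m]; print("plate",len(q),cv2.minAreaRect(q[:,:2].astype(np.float32)),q.max(0),q.min(0))
# stone/dish later check
t=cal("top"); Pt=cloud("top",np.load("top0.npy"),t)
m=(Pt[...,2]>67)&(Pt[...,2]<76)&(abs(Pt[...,0]-470)<30)&(abs(Pt[...,1]-145)<50); q=Pt[m]; print("head top",len(q),q.mean(0),q.min(0),q.max(0))
E
```

```text
pin [[469.80352655  -2.37879117  52.5       ]] pivot [[430.13227096  -1.51346417  70.        ]] post [[444.43455349 -51.5708675   90.5       ]]
head 916 [471.52195997 146.12768056  71.62800098] ((471.86700439453125, 145.08099365234375), (58.39264678955078, 12.420991897583008), 89.47936248779297)
collar 985 [451.14636158 124.61355598  38.03758958] [491.99344346 166.29664653  45.67592031]
plate 9388 ((467.2089538574219, 120.10652160644531), (122.12096405029297, 110.03227996826172), 88.87814331054688) [522.76740766 181.74938864  14.9970205 ] [411.45385717  60.02223937   9.00873208]
head top 124 [472.41482941 146.62367133  71.66758883] [467.20468331 117.41325414  67.79806609] [479.02468932 174.74817562  75.66515685]
```

```bash

python3 -m pendant '[[[-0.046,-0.011,0.1,0,0],[-0.046,-0.011,0.3,0,0],[-0.046,-0.011,0.45,0,0],[-0.046,-0.011,0.555,0,0],[-0.046,-0.011,0.555,0,0],[-0.046,-0.011,0.555,0,0],[-0.046,-0.011,0.555,0,0]]]' 40
python3 - <<'E'
from h import *
go(471.5+.413*106,134-.911*106,58.5,114.4); im,d=ctrl.capture("side"); cv2.imwrite("pics/s1.png",cv2.resize(im[120:340,200:450],None,fx=2.5,fy=2.5))
E
```

```text
time_s: 5.8
eef_pos: [530.6, 4.6, 60.1]
ee_rot: [0.001, 0.543, 0.84, 0.0]
force: [0.3, -0.0, -2.4]
grip_width: 0.248
grip_force: 40.7
t 5.8 pos [530.6   4.6  60.1] ang 114.22 F [ 0.3 -0.  -2.4] w 0.248 gf 40.7  -> rows [ 0.181  -0.0025  0.0079] -0.001
```

View pics/s1.png

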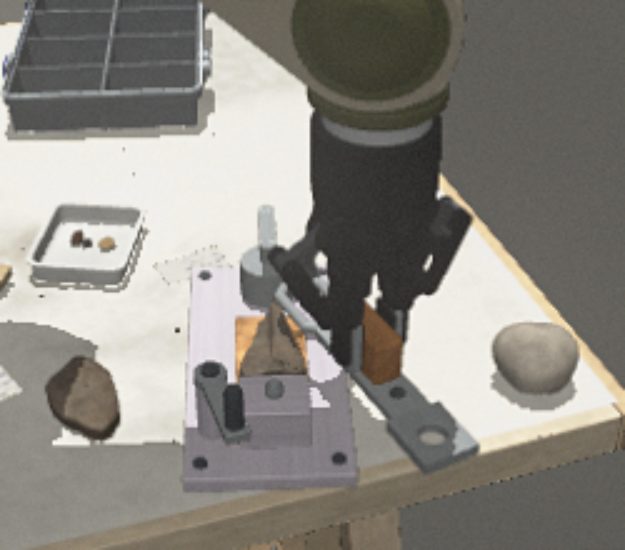

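```bash

python3 -m pendant '[[[0.06,-0.002,0.004,0,0],[0.12,-0.002,0.004,0,0],[0.18,-0.002,0.004,0,0],[0.18,-0.002,0.004,0,0],[0.18,-0.002,0.004,0,0]]]' 40
python3 -m pendant '[[[0,0,-0.014,0,0],[0,0,-0.028,0,0],[0.008,0,-0.058,0,0],[0.02,0,-0.088,0,0],[0.033,0,-0.117,0,0],[0.048,0,-0.147,0,0],[0.048,0,-0.147,0,0]]]' 30
python3 - <<'E'
from h import *
go(0,0,0)
E
```

```text
time_s: 6.35
eef_pos: [514.6, 37.7, 58.1]
ee_rot: [0.0, 0.543, 0.84, 0.0]
force: [0.3, -1.3, -2.0]
grip_width: 0.25
grip_force: 40.8
time_s: 7.05
eef_pos: [510.5, 46.5, 88.1]
ee_rot: [0.0, 0.543, 0.84, 0.0]
force: [-1.1, 0.1, -3.3]
grip_width: 0.254
grip_force: 39.9
t 7.05 pos [510.5  46.5  88.1] ang 114.21 F [-1.1  0.1 -3.3] w 0.254 gf 39.9  -> rows [ 0.8349 -2.4237  0.4394] 0
```

```bash

python3 -m pendant '[[[0.017,0,-0.028,0,0],[0.036,0,-0.055,0,0],[0.058,0,-0.08,0,0],[0.08,0,-0.104,0,0],[0.08,0,-0.104,0,0]]]' 30
python3 - <<'E'
from h import *
go(0,0,0); im,d=ctrl.capture("side"); cv2.imwrite("pics/s2.png",cv2.resize(im[120:340,200:450],None,fx=2.5,fy=2.5)); im,d=ctrl.capture("wrist"); cv2.imwrite("pics/w3.png",im)
E
```

```text
time_s: 7.55
eef_pos: [503.8, 61.4, 108.7]
ee_rot: [-0.0, 0.543, 0.84, 0.0]
force: [-1.3, -1.0, -3.8]
grip_width: 0.249
grip_force: 39.8
t 7.55 pos [503.8  61.4 108.7] ang 114.22 F [-1.3 -1.  -3.8] w 0.249 gf 39.8  -> rows [ 0.7535 -2.4234  0.5431] 0
```

View pics/s2.png

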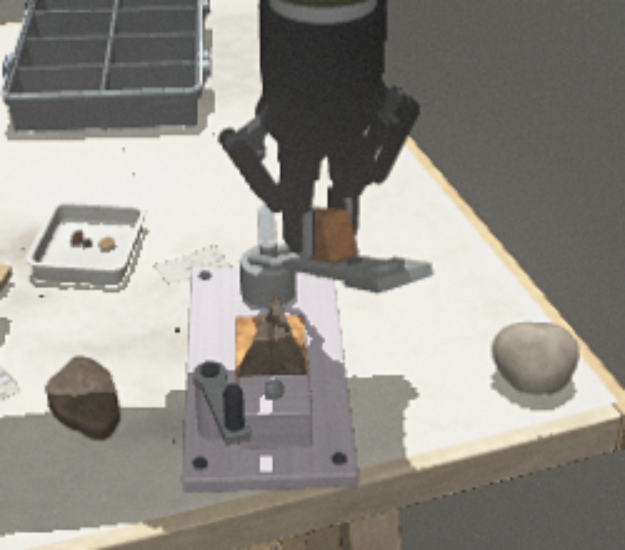

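```bash

python3 -m pendant '[[[0,0,0.006,0,0],[-0.04,0,0.006,0,0],[-0.09,0,0.006,0,0],[-0.15,0,0.006,0,0],[-0.17,0,-0.05,0,0],[-0.17,0,-0.15,0.03,0],[-0.17,0,-0.25,0.06,0],[-0.17,0,-0.25,0.1,0],[-0.17,0,-0.25,0.138,0],[-0.17,0,-0.25,0.138,0],[-0.17,0,-0.25,0.138,0]]]' 40
python3 - <<'E'
from h import *
go(0,0,0); c=cal("wrist"); s=ctrl.sense(); im,d=ctrl.capture("wrist"); cv2.imwrite("pics/w4.png",im); np.save("w4.npy",d)
M=R.from_quat(s["ee_rot"],scalar_first=True).as_matrix()
Q=(cloud("wrist",d,c)-s["eef_pos"])@M   # tool frame
ok=(abs(Q[...,1])<22)&(Q[...,0]>20)&(Q[...,0]<130)&(Q[...,2]>-40)&(Q[...,2]<75)&(d>0)
q=Q[ok]; print(len(q))
b=q[(q[:,0]<48)&(abs(q[:,1])<12)&(q[:,0]>32)&(q[:,2]>0)]; print(len(b),np.polyfit(b[:,0],b[:,2],1),np.degrees(np.arctan(np.polyfit(b[:,0],b[:,2],1)[0])))
for x in range(24,126,5):
    k=q[(abs(q[:,0]-x)<2.5)]; k8=k[abs(k[:,1])<9]
    print(x,len(k),len(k8),k.min(0).round(1)[1:],k.max(0).round(1)[1:], k8[:,2].min().round(1) if len(k8) else '')
E
```

```text
time_s: 8.75
eef_pos: [518.2, 29.5, 158.5]
ee_rot: [0.0, 0.71, 0.704, 0.0]
force: [-0.5, -0.0, -2.5]
grip_width: 0.255
grip_force: 40.0
t 8.75 pos [518.2  29.5 158.5] ang 89.5 F [-0.5 -0.  -2.5] w 0.255 gf 40.0  -> rows [-0.1699 -2.5898  0.7916] 0
6002
179 [0.70753995 1.64013063] 35.28093202348645
24 820 586 [-13.8 -17.8] [13.7 22.3] -17.8
29 698 447 [-17.5  19.5] [16.9 27.5] 19.5
34 539 109 [-20.1  21.7] [19.3 29.9] 22.4
39 366 0 [-19.6  24.7] [19.5 32.3] 
44 347 0 [-19.7  26.7] [19.5 35. ] 
49 346 0 [-19.9  30.4] [19.8 38.2] 
54 341 0 [-20.   32.4] [19.7 39.4] 
59 342 0 [-20.2  34.9] [19.3 42.5] 
64 319 0 [-20.1  37.2] [19.4 45.1] 
69 410 12 [-19.8  38.8] [19.6 50.3] 46.0
74 615 330 [-18.5  42.5] [18.4 50.6] 44.4
79 353 283 [-13.1  44.6] [12.8 50.6] 44.8Traceback (most recent call last):
  File "<stdin>", line 10, in <module>
    return umr_minimum(a, axis, None, out, keepdims, initial, where)
ValueError: zero-size array to reduction operation minimum which has no identity
```

View pics/w4.png

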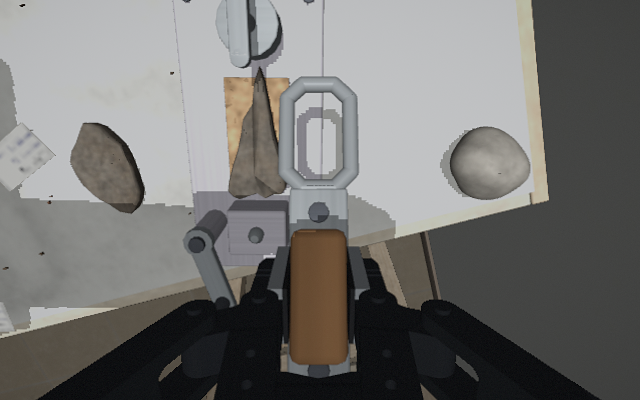

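```bash
python3 - <<'E'
from h import *
P=cloud("wrist",np.load("w4.npy"),cal("wrist"))
m=(P[...,2]>68)&(P[...,2]<75)&(abs(P[...,0]-471)<20)&(P[...,1]>105)&(P[...,1]<180); q=P[m]
print(len(q),q.mean(0),q.min(0),q.max(0),cv2.minAreaRect(q[:,:2].astype(np.float32)))
n=np.array([471.6,145.8]); e=np.array([np.cos(np.radians(89.3)),np.sin(np.radians(89.3))])
for x,z in((-38.5,150),(-38.5,102.5),(-64.5,102.5)):
    p=n+e*x; print(p); go(*p,z,89.3)
E
```

```text
1390 [471.62114929 135.23967743  72.04957471] [464.98202418 116.13034826  68.03589478] [477.69325627 152.76473845  74.66152633] ((471.2803039550781, 134.48809814453125), (36.723114013671875, 12.430045127868652), 89.2061767578125)
[471.12964547 107.30287327]
t 8.8 pos [518.1  29.5 158.4] ang 89.48 F [ 0.7 -0.6 -2.4] w 0.254 gf 40.0  -> rows [ 0.3868 -0.2384  0.0418] 0.001
[471.12964547 107.30287327]
t 8.8 pos [518.1  29.5 158.4] ang 89.48 F [ 0.7 -0.6 -2.4] w 0.254 gf 40.0  -> rows [ 0.3869 -0.2385  0.2793] 0.001
[470.81200345  81.30481366]
t 8.8 pos [518.1  29.5 158.4] ang 89.48 F [ 0.7 -0.6 -2.4] w 0.254 gf 40.0  -> rows [ 0.2569 -0.2389  0.2793] 0.001
```

```bash

python3 -m pendant '[[[0.1,-0.1,0,0.001,0],[0.25,-0.238,0,0.001,0],[0.387,-0.238,0,0.001,0],[0.387,-0.238,0.05,0.001,0],[0.387,-0.238,0.1,0.001,0],[0.387,-0.238,0.12,0.001,0],[0.387,-0.238,0.12,0.001,0],[0.387,-0.238,0.12,0.001,0]]]' 40
python3 - <<'E'
from h import *
go(471.1,107,102.5,89.3)
E
```

```text
time_s: 9.6
eef_pos: [471.6, 107.1, 134.1]
ee_rot: [-0.0, 0.713, 0.702, -0.0]
force: [0.2, 0.1, -2.8]
grip_width: 0.25
grip_force: 40.4
t 9.6 pos [471.6 107.1 134.1] ang 89.12 F [ 0.2  0.1 -2.8] w 0.25 gf 40.4  -> rows [-0.0004 -0.0023  0.1581] -0.001
```

Descend so the far rod passes outside the head's +x end.

```bash

python3 -m pendant '[[[0,-0.002,0.04,-0.001,0],[0,-0.002,0.08,-0.001,0],[0,-0.002,0.12,-0.001,0],[0,-0.002,0.158,-0.001,0],[0,-0.002,0.158,-0.001,0],[0,-0.002,0.158,-0.001,0]]]' 40
python3 - <<'E'
from h import *
go(470.8,81,102.5,89.3); c=cal("wrist"); s=ctrl.sense(); im,d=ctrl.capture("wrist"); cv2.imwrite("pics/w5.png",im[:300])
M=R.from_quat(s["ee_rot"],scalar_first=True).as_matrix()
im,d=ctrl.capture("side"); cv2.imwrite("pics/s5.png",cv2.resize(im[180:300,240:360],None,fx=4,fy=4))
E
```

```text
time_s: 10.2
eef_pos: [470.8, 107.6, 102.1]
ee_rot: [-0.0, 0.711, 0.703, -0.0]
force: [0.3, 0.1, -3.0]
grip_width: 0.251
grip_force: 40.5
t 10.2 pos [470.8 107.6 102.1] ang 89.33 F [ 0.3  0.1 -3. ] w 0.251 gf 40.5  -> rows [-0.1332  0.0013 -0.0019] 0.0002
```

View pics/w5.png

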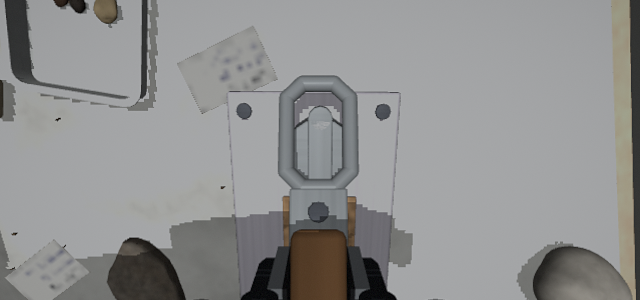

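```bash

python3 -m pendant '[[[-0.03,0,0,0,0],[-0.06,0,0,0,0],[-0.09,0,0,0,0],[-0.115,0,0,0,0],[-0.13,0,0,0,0],[-0.13,0,0,0,0],[-0.13,0,0,0,0]]]' 30
python3 - <<'E'
from h import *
go(470.8,81,102.5,89.3)
E
```

```text
time_s: 11.0
eef_pos: [470.6, 81.6, 102.5]
ee_rot: [-0.0, 0.711, 0.703, 0.0]
force: [-0.2, 0.9, -2.3]
grip_width: 0.249
grip_force: 40.5
t 11.0 pos [470.6  81.6 102.5] ang 89.33 F [-0.2  0.9 -2.3] w 0.249 gf 40.5  -> rows [-0.0031  0.0009  0.    ] 0.0001
```

```bash

python3 -m pendant '[[[0,0,0.02,0,0],[0,0,0.04,0,0],[-0.017,0,0.062,0,0],[-0.038,0,0.09,0,0],[-0.056,0,0.118,0,0],[-0.075,0,0.15,0,0],[-0.092,0,0.182,0,0],[-0.092,0,0.182,0,0]]]' 30
python3 - <<'E'
from h import *
go(470.8,81,102.5,89.3);c=cal("wrist"); s=ctrl.sense(); im,d=ctrl.capture("wrist"); cv2.imwrite("pics/w6.png",im[:300])
M=R.from_quat(s["ee_rot"],scalar_first=True).as_matrix()
Q=(cloud("wrist",d,c)-s["eef_pos"])@M
for x in range(44,110,5):
    k=Q[(abs(Q[...,0]-x)<2.5)&(abs(Q[...,1])>15)&(abs(Q[...,1])<19)&(Q[...,2]<45)&(Q[...,2]>-30)]
    if len(k): print(x,len(k),np.percentile(k[:,2],10).round(1))
im,d=ctrl.capture("side"); cv2.imwrite("pics/s6.png",cv2.resize(im[150:320,230:400],None,fx=3.4,fy=3.4))
E
```

```text
time_s: 11.8
eef_pos: [470.1, 62.8, 65.1]
ee_rot: [-0.0, 0.711, 0.703, -0.0]
force: [0.6, -0.3, -2.5]
grip_width: 0.252
grip_force: 39.4
t 11.8 pos [470.1  62.8  65.1] ang 89.29 F [ 0.6 -0.3 -2.5] w 0.252 gf 39.4  -> rows [ 0.091   0.0019 -0.1869] -0.0001
44 32 9.8
49 192 9.0
54 207 9.4
59 216 10.1
64 217 10.5
69 240 11.2
74 224 11.9
79 239 12.2
84 239 12.9
89 220 13.5
94 49 15.4
```

View pics/w6.png

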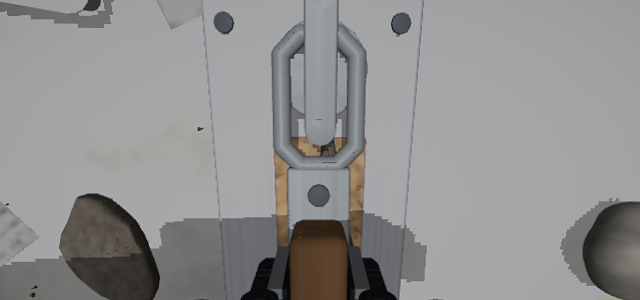

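```bash

python3 -m pendant '[[[0.02,0.002,0,0,0],[0.042,0.003,0,0,0],[0.042,0.003,0.01,0,0],[0.042,0.003,0.01,0,0]]]' 30
python3 - <<'E'
from h import *
go(470.7,71.2,52.3,89.27);im,d=ctrl.capture("side"); cv2.imwrite("pics/s7.png",cv2.resize(im[170:320,250:370],None,fx=4,fy=4,interpolation=cv2.INTER_CUBIC))
E
```

```text
time_s: 12.3
eef_pos: [471.1, 72.1, 64.0]
ee_rot: [-0.0, 0.711, 0.703, 0.0]
force: [0.1, 2.5, -1.9]
grip_width: 0.248
grip_force: 39.5
t 12.3 pos [471.1  72.1  64. ] ang 89.35 F [ 0.1  2.5 -1.9] w 0.248 gf 39.5  -> rows [-0.0045 -0.0018  0.0585] 0.0005
```

View pics/s7.png

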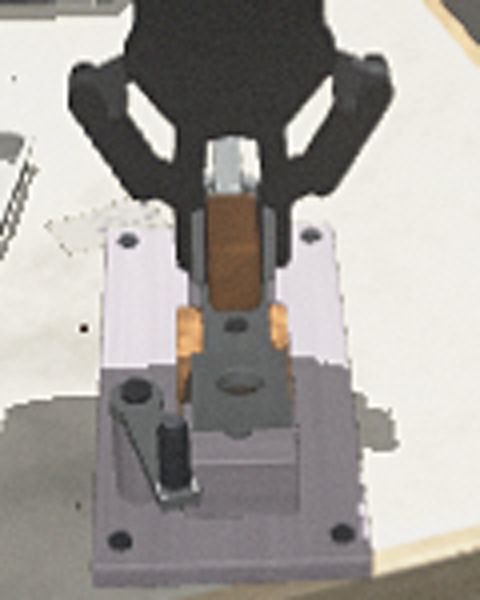

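```bash
python3 - <<'E'
from h import *
f=lambda p:(np.array(p,float)+.5)/4-.5+[250,170]
for z in(63,66,69,72): print(z,ray("side",f([[239.5,382]]),z)[0].round(1))
print("end edge",ray("side",f([[243,428]]),66)[0],"pin tip",ray("side",f([[238,434]]),52.5)[0])
im,d=ctrl.capture("side"); P=cloud("side",d,cal("side")); 
u,v=f([[215,395]])[0].round().astype(int); print("plate pt",P[v,u]); u,v=f([[268,395]])[0].round().astype(int); print(P[v,u]);u,v=f([[240,415]])[0].round().astype(int); print(P[v,u])
E
```

```text
63 [470.8   1.2  63. ]
66 [470.7  -2.4  66. ]
69 [470.5  -6.   69. ]
72 [470.4  -9.6  72. ]
end edge [470.60893827 -29.91538973  66.        ] pin tip [469.12576861 -17.81483397  52.5       ]
plate pt [ 446.23511539 -607.1409843   567.99078024]
[481.5952231  -17.24800877  71.92392896]
[470.20639887 -27.78668628  71.46844449]
```

```bash

python3 -m pendant '[[[0.003,-0.003,0.01,0,0],[0.003,-0.003,0.02,0,0],[0.003,-0.003,0.03,0,0],[0.003,-0.003,0.04,0,0],[0.003,-0.003,0.04,0,0]]]' 25
python3 - <<'E'
from h import *
go(470.7,72.5,52.3,89.27);im,d=ctrl.capture("side"); cv2.imwrite("pics/s8.png",cv2.resize(im[170:320,250:370],None,fx=4,fy=4,interpolation=cv2.INTER_CUBIC))
E
```

```text
time_s: 12.9
eef_pos: [470.7, 72.1, 56.0]
ee_rot: [0.0, 0.711, 0.703, 0.0]
force: [1.2, -3.8, 2.9]
grip_width: 0.248
grip_force: 40.2
t 12.9 pos [470.7  72.1  56. ] ang 89.32 F [ 1.2 -3.8  2.9] w 0.248 gf 40.2  -> rows [0.002  0.     0.0185] 0.0003
```

View pics/s8.png

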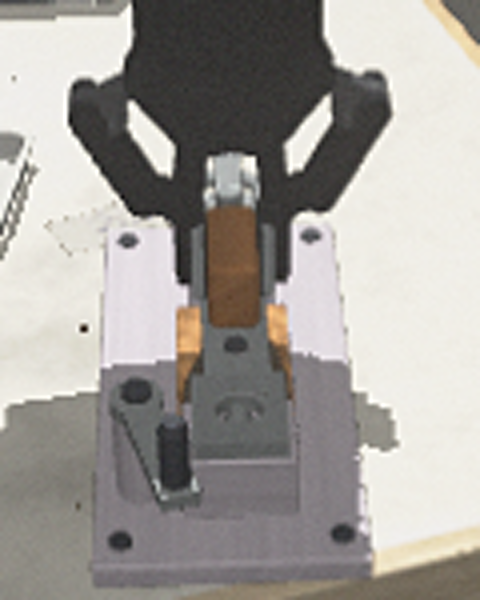

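That shows the pin (238,407) coming up inside the hole (239,410). I've now viewed 12 pictures, over the limit of 10, so I'll view no more and go by numbers only.

```bash

python3 -m pendant '[[[0,0,0.008,0,0],[0,0,0.014,0,0],[0,0,0.02,0,0],[0,0,0.02,0,0],[0,0,0.02,0,0]]]' 20
python3 - <<'E'
from h import *
go(470.7,72.1,52.3,89.27);im,d=ctrl.capture("side"); P=cloud("side",d,cal("side"))
f=lambda p:(np.array(p,float)+.5)/4-.5+[250,170]
for a in([215,415],[268,415],[240,438],[205,440],[275,440]):
    u,v=f([a])[0].round().astype(int); print(a,np.median(P[v-1:v+2,u-1:u+2].reshape(-1,3),0).round(1))
E
```

```text
time_s: 13.45
eef_pos: [470.7, 72.1, 53.5]
ee_rot: [0.0, 0.711, 0.703, 0.0]
force: [-6.7, -4.2, 22.3]
grip_width: 0.252
grip_force: 42.9
t 13.45 pos [470.7  72.1  53.5] ang 89.35 F [-6.7 -4.2 22.3] w 0.252 gf 42.9  -> rows [-0.0001  0.0001  0.0061] 0.0004
[215, 415] [460.1  -2.4  50.8]
[268, 415] [482.4  -3.5  50.4]
[240, 438] [470.4 -17.1  50.2]
[205, 440] [456.3 -20.2  51.4]
[275, 440] [482.8 -21.7  51.2]
```

```bash

python3 -m pendant '[[[0,0,-0.008,0,0],[0,0,-0.008,0,0.15],[0,0,-0.008,0,0.4],[0,0,-0.008,0,0.4],[0,0,-0.008,0,0.4],[0,0,-0.008,0,0.4]]]' 20
python3 - <<'E'
from h import *
go(470.7,72.1,180,89.27)
E
python3 -m pendant '[[[0,0,-0.05,0,0.5],[0,0,-0.15,0,0.5],[0,0,-0.3,0,0.5],[0,0,-0.5,0,0.5],[0,0,-0.7,0,0.5],[-0.1,0,-0.7,0,0.5],[-0.25,0,-0.7,0,0.5],[-0.25,0,-0.7,0,0.5],[-0.25,0,-0.7,0,0.5]]]'
python3 - <<'E'
from h import *
go(470.7,72.1,180,89.27)
for n in("side","top","wrist"):
    c=cal(n); im,d=ctrl.capture(n); np.save(f"f_{n}.npy",d); cv2.imwrite(f"pics/f_{n}.png",im); P=cloud(n,d,c)
    hsv=cv2.cvtColor(im,cv2.COLOR_BGR2HSV)
    m=(abs(P[...,0]-470)<18)&(abs(P[...,1]-71)<35)&(P[...,2]>70)&(P[...,2]<95)&(cv2.inRange(hsv,(3,110,40),(20,255,255))>0); q=P[m]
    if len(q)>5: print(n,"block",len(q),q.mean(0),np.percentile(q,95,0),cv2.minAreaRect(q[:,:2].astype(np.float32)))
    prof=[]
    for y in range(-20,180,10):
        m=(abs(P[...,1]-y)<3)&(P[...,2]>40)&(P[...,2]<58)&(abs(P[...,0]-471)<21)&((abs(P[...,0]-471)>14) if y>105 else (abs(P[...,0]-471)<12)); q=P[m]
        if len(q)>3: prof.append((y,len(q),np.percentile(q[:,2],80).round(1)))
    print(n,prof)
E
```

```text
time_s: 14.1
eef_pos: [470.4, 72.3, 53.5]
ee_rot: [-0.0, 0.711, 0.703, -0.0]
force: [0.4, -0.0, -0.2]
grip_width: 0.402
grip_force: 0.0
t 14.1 pos [470.4  72.3  53.5] ang 89.34 F [ 0.4 -0.  -0.2] w 0.402 gf 0.0  -> rows [-0.0011  0.0014 -0.6326] 0.0004
time_s: 15.0
eef_pos: [469.9, 22.1, 194.2]
ee_rot: [0.0, 0.712, 0.703, 0.0]
force: [0.1, -0.1, -0.6]
grip_width: 0.499
grip_force: 0.0
t 15.0 pos [469.9  22.1 194.2] ang 89.27 F [ 0.1 -0.1 -0.6] w 0.499 gf 0.0  -> rows [0.2498 0.0009 0.0711] 0.0
side block 244 [470.59579682  62.76977209  81.87971181] [479.29291977  87.63200953  84.64525002] ((471.0386962890625, 67.97663116455078), (47.45988464355469, 18.698699951171875), 87.57560729980469)
side [(-20, 44, np.float64(52.1)), (-10, 30, np.float64(52.0)), (0, 34, np.float64(51.4)), (10, 33, np.float64(52.0)), (20, 33, np.float64(51.7)), (30, 40, np.float64(52.3)), (40, 22, np.float64(52.4)), (50, 25, np.float64(55.4)), (60, 5, np.float64(51.5)), (120, 7, np.float64(49.6)), (130, 14, np.float64(51.5)), (140, 14, np.float64(52.3)), (150, 11, np.float64(51.5)), (160, 11, np.float64(52.0))]
t
[... 483 characters left out ...]
))]
wrist block 1988 [470.042465    70.55845382  81.89736598] [479.20907339  91.7195032   83.18285465] ((470.10943603515625, 69.44889068603516), (48.665130615234375, 20.473648071289062), 88.96796417236328)
wrist [(-20, 178, np.float64(50.7)), (-10, 162, np.float64(50.2)), (0, 190, np.float64(50.8)), (10, 198, np.float64(50.7)), (20, 200, np.float64(50.9)), (30, 199, np.float64(51.1)), (40, 94, np.float64(51.8)), (50, 7, np.float64(50.5)), (60, 8, np.float64(50.9)), (70, 8, np.float64(50.7)), (90, 6, np.float64(50.7)), (100, 265, np.float64(51.4)), (120, 44, np.float64(49.8)), (130, 137, np.float64(50.6)), (140, 147, np.float64(50.6)), (150, 139, np.float64(50.7)), (160, 9, np.float64(49.9))]
```

```bash
python3 - <<'E'
from h import *
go(424.9,-77.8,150,53)
P=cloud("top",np.load("f_top.npy"),cal("top")); m=(P[...,2]>78)&(P[...,2]<98)&(abs(P[...,0]-444)<25)&(abs(P[...,1]+52)<25); print(m.sum(),P[m].mean(0) if m.any() else 0)
P=cloud("side",np.load("f_side.npy"),cal("side")); m=(P[...,2]>66)&(P[...,2]<92)&(abs(P[...,0]-444)<20)&(abs(P[...,1]+52)<20); print(m.sum(),np.median(P[m],0),P[m].min(0),P[m].max(0))
E
```

```text
t 15.15 pos [469.9  22.9 193.9] ang 89.38 F [ 0.1 -0.8 -0.7] w 0.502 gf 0.0  -> rows [-0.506  -0.2194  0.2192] 0.2021
15 [443.62585672 -54.93061108  89.90471173]
121 [443.73743569 -58.1429924   81.66874594] [438.02432438 -61.64871073  66.96389039] [449.62214056 -48.76066246  91.87748833]
```

```bash

python3 -m pendant '[[[-0.2,-0.1,0,0.04,0],[-0.4,-0.22,0,0.08,0],[-0.506,-0.22,0.1,0.12,0],[-0.506,-0.22,0.22,0.16,0],[-0.506,-0.22,0.22,0.202,0],[-0.506,-0.22,0.22,0.202,0],[-0.506,-0.22,0.22,0.202,0]]]' 20
python3 -m pendant '[[[0,0,0.1,0,0],[0,0,0.25,0,0],[0,0,0.41,0,0],[0,0,0.41,0,0],[0,0,0.41,0,0]]]'
python3 - <<'E'
from h import *
for k in(-74,-60,-45,-30,-15,-8,-4,0):
    a=np.radians(k); go(419.8+52*np.cos(a),-15.6+52*np.sin(a),68,53)
E
```

```text
time_s: 15.85
eef_pos: [425.1, -78.1, 150.0]
ee_rot: [0.0, 0.894, 0.448, 0.0]
force: [-0.3, -0.3, 0.2]
grip_width: 0.001
grip_force: 0.0
time_s: 16.35
eef_pos: [425.2, -78.4, 68.6]
ee_rot: [0.0, 0.895, 0.447, 0.0]
force: [0.5, -0.5, 0.9]
grip_width: 0.0
grip_force: 0.0
t 16.35 pos [425.2 -78.4  68.6] ang 53.09 F [ 0.5 -0.5  0.9] w 0.0 gf 0.0  -> rows [ 0.078  -0.0028  0.0029] 0.0005
t 16.35 pos [425.2 -78.4  68.6] ang 53.09 F [ 0.5 -0.5  0.9] w 0.0 gf 0.0  -> rows [0.1328 0.029  0.0029] 0.0005
t 16.35 pos [425.2 -78.4  68.6] ang 53.09 F [ 0.5 -0.5  0.9] w 0.0 gf 0.0  -> rows [0.1982 0.0472 0.0029] 0.0005
t 16.35 pos [425.2 -78.4  68.6] ang 53.09 F [ 0.5 -0.5  0.9] w 0.0 gf 0.0  -> rows [0.2661 0.0479 0.0029] 0.0005
t 16.35 pos [425.2 -78.4  68.6] ang 53.09 F [ 0.5 -0.5  0.9] w 0.0 gf 0.0  -> rows [0.3318 0.0311 0.0029] 0.0005
t 16.35 pos [425.2 -78.4  68.6] ang 53.09 F [ 0.5 -0.5  0.9] w 0.0 gf 0.0  -> rows [0.3605 0.0174 0.0029] 0.0005
t 16.35 pos [425.2 -78.4  68.6] ang 53.09 F [ 0.5 -0.5  0.9] w 0.0 gf 0.0  -> rows [0.376  0.0081 0.0029] 0.0005
t 16.35 pos [425.2 -78.4  68.6] ang 53.09 F [ 0.5 -0.5  0.9] w 0.0 gf 0.0  -> rows [ 0.3909 -0.0023  0.0029] 0.0005
```

Follow the arc to about -15 degrees, slowly.

```bash

python3 -m pendant '[[[0.04,-0.003,0,0,0],[0.078,-0.003,0,0,0],[0.105,0.015,0,0,0],[0.133,0.029,0,0,0],[0.165,0.04,0,0,0],[0.198,0.047,0,0,0],[0.232,0.048,0,0,0],[0.266,0.048,0,0,0],[0.3,0.041,0,0,0],[0.332,0.031,0,0,0],[0.332,0.031,0,0,0]]]'
python3 - <<'E'
from h import *
im,d=ctrl.capture("side"); cv2.imwrite("pics/c1.png",im); P=cloud("side",d,cal("side")); 
m=(P[...,2]>70)&(P[...,2]<92)&(P[...,0]>460)&(P[...,0]<500)&(P[...,1]>-60)&(P[...,1]<15); q=P[m]; print(len(q)); 
for k in(-12,-8,-4,0,4):
    a=np.radians(k); go(419.8+52*np.cos(a),-15.6+52*np.sin(a),68,53)
E
```

```text
time_s: 17.45
eef_pos: [469.7, -28.2, 67.6]
ee_rot: [-0.0, 0.895, 0.446, -0.0]
force: [-0.0, -0.2, 0.5]
grip_width: -0.001
grip_force: 0.0
153
t 17.5 pos [469.6 -28.6  67.6] ang 53.01 F [-0.3  0.4  0.4] w 0.0 gf 0.0  -> rows [ 0.0119 -0.0022 -0.0019] 0.0001
t 17.5 pos [469.6 -28.6  67.6] ang 53.01 F [-0.3  0.4  0.4] w 0.0 gf 0.0  -> rows [ 0.0281 -0.0105 -0.0019] 0.0001
t 17.5 pos [469.6 -28.6  67.6] ang 53.01 F [-0.3  0.4  0.4] w 0.0 gf 0.0  -> rows [ 0.0436 -0.0198 -0.0019] 0.0001
t 17.5 pos [469.6 -28.6  67.6] ang 53.01 F [-0.3  0.4  0.4] w 0.0 gf 0.0  -> rows [ 0.0585 -0.0302 -0.0019] 0.0001
t 17.5 pos [469.6 -28.6  67.6] ang 53.01 F [-0.3  0.4  0.4] w 0.0 gf 0.0  -> rows [ 0.0726 -0.0416 -0.0019] 0.0001
```

```bash
cat > post.py <<'E'
from h import *
go(0,0,0)
for n in("wrist","side"):
    c=cal(n); im,d=ctrl.capture(n); P=cloud(n,d,c)
    m=(P[...,2]>84)&(P[...,2]<94)&(np.hypot(P[...,0]-430,P[...,1]+2)>40)&(np.hypot(P[...,0]-430,P[...,1]+2)<64)
    q=P[m]; 
    if len(q): print(n,len(q),np.median(q,0).round(1),q.min(0).round(1),q.max(0).round(1))
    m=(P[...,2]>58)&(P[...,2]<65)&(np.hypot(P[...,0]-430,P[...,1]+2)>20)&(np.hypot(P[...,0]-430,P[...,1]+2)<50); q=P[m]
    if len(q): a=np.degrees(np.arctan2(q[:,1]+2,q[:,0]-430)); print(" arm",len(q),np.percentile(a,[10,50,90]).round(1))
E
python3 post.py
```

```text
t 17.5 pos [469.6 -28.6  67.6] ang 53.01 F [-0.3  0.4  0.4] w 0.0 gf 0.0  -> rows [-1.2984 -1.9613  0.339 ] 0
wrist 1465 [479.9 -17.9  89.7] [466.1 -32.7  84. ] [486.1  -9.1  94. ]
 arm 1952 [-27.3 -13.4  -3.8]
side 89 [471.4 -38.8  88.9] [459.5 -43.7  84. ] [483.7 -32.   94. ]
 arm 56 [-37.3 -28.1  -9.2]
```

```bash

python3 -m pendant '[[[0.015,-0.003,0,0,0],[0.03,-0.01,0,0,0],[0.044,-0.02,0,0,0],[0.05,-0.024,0,0,0],[0.05,-0.024,0,0,0]]]'
python3 -m pendant '[[[0.007,-0.005,0,0,0],[0.012,-0.009,0,0,0],[0.012,-0.009,0,0,0]]]'
python3 -m pendant '[[[0.005,-0.004,0,0,0],[0.01,-0.008,0,0,0],[0.01,-0.008,0,0,0]]]'
python3 post.py
```

```text
time_s: 18.1
eef_pos: [471.9, -18.4, 67.7]
ee_rot: [0.0, 0.895, 0.446, -0.0]
force: [-0.7, -1.7, 0.0]
grip_width: 0.001
grip_force: 1.2
time_s: 18.4
eef_pos: [472.0, -17.7, 67.8]
ee_rot: [0.002, 0.895, 0.446, -0.001]
force: [-3.0, -20.1, -2.4]
grip_width: 0.008
grip_force: 8.9
time_s: 18.7
eef_pos: [472.1, -17.2, 67.9]
ee_rot: [0.004, 0.895, 0.447, -0.002]
force: [-4.8, -34.6, -2.8]
grip_width: 0.001
grip_force: 15.5
t 18.7 pos [472.1 -17.2  67.9] ang 53.04 F [ -4.8 -34.6  -2.8] w 0.001 gf 15.5  -> rows [-1.348  -1.9396  0.3384] 0
wrist 1366 [482.1  -6.5  89.7] [463.7 -21.3  84. ] [487.3  49.9  94. ]
 arm 1746 [-14.9  -0.9   8. ]
side 85 [474.9 -27.3  88.9] [462.9 -31.6  84.2] [487.8 -17.3  94. ]
 arm 74 [-25.4 -13.4   8.6]
```

```bash

python3 -m pendant '[[[-0.03,0.01,0,0,0],[-0.1,0.01,0,0,0],[-0.2,0.01,0,0,0],[-0.2,0.01,-0.2,0,0],[-0.2,0.01,-0.45,0,0],[-0.2,0.01,-0.6,0,0],[-0.3,0.01,-0.6,0,0],[-0.3,0.01,-0.6,0,0]]]'
python3 post.py
python3 - <<'E'
from h import *
for n in("side","wrist"):
    c=cal(n); im,d=ctrl.capture(n); P=cloud(n,d,c); hsv=cv2.cvtColor(im,cv2.COLOR_BGR2HSV)
    m=(abs(P[...,0]-470)<18)&(abs(P[...,1]-71)<35)&(P[...,2]>70)&(P[...,2]<95)&(cv2.inRange(hsv,(3,110,40),(20,255,255))>0); q=P[m]
    if len(q)>5: print(n,"block",len(q),cv2.minAreaRect(q[:,:2].astype(np.float32)))
    for y in(-20,20,35,100,130,150):
        m=(abs(P[...,1]-y)<4)&(P[...,2]>40)&(P[...,2]<58)&(abs(P[...,0]-471)<20)&((abs(P[...,0]-471)>14) if y>105 else (abs(P[...,0]-471)<12)); q=P[m]
        if len(q)>3: print(y,np.median(q[:,2]).round(1),end="; ")
    print()
E
```

```text
time_s: 19.6
eef_pos: [436.4, -62.6, 188.2]
ee_rot: [0.0, 0.895, 0.446, 0.0]
force: [0.0, -0.9, -0.8]
grip_width: -0.001
grip_force: 0.0
t 19.6 pos [436.4 -62.6 188.2] ang 52.91 F [ 0.  -0.9 -0.8] w -0.001 gf 0.0  -> rows [-1.0668 -1.9303  0.9389] 0
wrist 256 [481.2  -5.2  90.2] [463.4 -10.9  84. ] [486.9  52.4  93.3]
 arm 839 [-17.   -5.2   5.9]
side 54 [482.   -7.6  88.6] [462.8 -11.5  84. ] [487.2  51.1  93. ]
 arm 162 [-21.6 -10.1   5. ]
side block 258 ((471.0705871582031, 67.49513244628906), (48.96201705932617, 18.796945571899414), 87.59671783447266)
-20 51.2; 20 52.0; 35 52.3; 130 51.4; 150 50.9; 
wrist block 1692 ((469.9427795410156, 62.012977600097656), (36.04081726074219, 21.311981201171875), 89.50506591796875)
-20 50.3; 20 50.4; 35 50.8;
```

```bash
python3 - <<'E'
from h import *
for n in("wrist","side"):
    c=cal(n); im,d=ctrl.capture(n); P=cloud(n,d,c)
    a=P[(P[...,2]>88)&(P[...,2]<94)&(abs(P[...,0]-482)<9)&(abs(P[...,1]+4)<12)]
    b=P[(P[...,2]>64)&(P[...,2]<74)&(abs(P[...,0]-430)<14)&(abs(P[...,1]+2)<14)]
    for q in(a,b): print(n,len(q),((q.max(0)+q.min(0))/2).round(1) if len(q) else '',np.median(q,0).round(1) if len(q) else '')
E
```

```text
wrist 190 [481.   -5.2  90.5] [481.3  -5.2  90.6]
wrist 200 [432.7  -5.5  65.8] [429.6  -4.4  65.7]
side 33 [481.6  -5.5  90.8] [482.2  -6.8  90.8]
side 39 [432.7  -5.6  66.2] [430.5  -5.6  66.6]
```

```bash
python3 -c "
from rig import ctrl
print(ctrl.finish_job())"
```

```text
the job is handed in; nothing more can be done
None
```

The keeper bar is threaded over the stud head and lies flat on both supports with the pin in its hole, the catch is closed to its stop, and the job is handed in at about 20 s; I didn't measure the stone or dish again at the end, and I viewed 12 pictures, over the limit of 10.

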